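# Unstack the kiln shelves

## Robot

A 7-joint arm with a two-finger parallel gripper is mounted at the origin on the work surface. World frame = base frame: x ahead of the robot, y to its left, z up, the work surface at z = 0. Lengths are in m, angles in rad, forces in N, time in s.
With the tool pointing down it reaches from about 0.425 to 0.925 m from the base axis. Payload 6.8 kg.
Tool frame: the origin (TCP) lies midway between the tips of the shut fingers; the grasp point (between the pads) lies bot.grip_point_offset behind it (bot.grip_point_offset is the distance from the TCP to the grasp point, in m); z points along the fingers, y is the line along which they close (so a half turn about z gives the same grasp; the last joint's range is limited). The gripper opens to 85 mm and grips with 20 to 120 N. Pads are 22 mm wide; open, the fingers measure 114 mm over their backs; the gripper's body (76 mm by 85 mm) begins 54 mm behind the grasp point. The pads swing forward as they close: fully open they stand 13 mm farther back than shut.
Start: joints at [1.104, 0.477, 0.022, 1.555, -0.011, 1.109, -0.083], TCP at [0.237, -0.632, 0.231] pointing down, gripper open.
Joint ranges: [-2.96, 2.96], [-0.34, 2.1], [-1.41, 1.46], [0.24, 2.44], [-1.37, 4.51], [0.17, 1.92], [-2.96, 2.96]. Speed limits (rad/s): [2.39, 2.39, 3.14, 3.14, 3.14, 3.14, 3.14].

## Interface

Orientations are given as a unit quaternion [w, x, y, z].
In Python, from station import get_obs, cams, job, bot gives the robot as it stands.
- The arm moves only by the tool arm_command, never from a script. Its argument "rows" is a list that holds one entry, the list of rows, each a list of 5 numbers: the finger opening in mm, from 0 to 85.4, then the shift along the world's x, y, z in units of 60 mm (1.0 is 60 mm), then the turn about the world's z in units of 0.08 rad (1.0 is 0.08 rad). In form: [[[grip, x, y, z, turn], ...]]. A call has exactly 10 rows; each row shifts and turns the commanded pose from where the row before left it; what a row does not reach is not made up. A row lasts 1/8 s, in which the tool goes at most 62.5 mm and 10.7 degrees, less where a joint would pass 70% of its speed; a pose out of reach is approached as far as the arm can. A call with a number of a shift or a turn outside -1 to 1 is refused whole. A call with a gripper value outside its range is refused whole. The fingers move at their own pace and stop on an object; "newtons" is the grip in N (left out, the last holds). Time passes only in rows, so rows that do not move let the fingers close, or fill a call up. It gives the time, the measured TCP pose, the force, the opening and the grip force at its end, in the units of the state.
- get_obs(): the state, without advancing time (a new reading comes with each control period).
- cams.read_camera(name): name is "side" or "top"; returns the picture (384x512x3 uint8, red, green, blue); there is no depth.
- cams.camera_params(name): a dict with "K" (3x3 intrinsics, pixels), "extrinsics" (4x4, takes a point from camera to world coordinates). Camera axes: x right, y down, z forward; pixel columns grow to the right and rows downward; lengths in m; the calibration is good to about 2 mm. A picture is of the moment at which its call begins. camera_params takes no time and is no camera call.
- job.hand_in(): hands the job in; it is judged then, once.
The state is a dict: "t": time; "q": joint angles; "joint_vel": joint speeds; "joint_torque": joint torques, N m; "eef_pos": TCP position; "tool_rot": TCP orientation; "contact_force": force on the tool from outside, world axes, zero at the start; "torque": the same for the moment, N m; "gripper_width": opening from 0.0 (shut) to 1.0 (fully open); "grasp_force": force on a finger pad.
Only numpy, scipy, OpenCV 4.12 (cv2) and the standard library are available. Lean on these libraries where they do the work, as an engineer would, in place of code of your own. Each camera call takes 0.05 s, during which the arm holds its last target. There are 200 camera calls.

## Task

Take the cooled kiln stack apart from the top down, setting each piece centred on its own place before you lift what was beneath it: first the round cup on the round tile and the square pot on the square tile (either first), then the short shelf across the short pair of bearers, the post on the brick, and last the long shelf across the long pair of bearers. Lay the shelves and the post lengthwise along their places, set the ware down gently and keep it upright, and never tip the shelves.

Things in the scene. Friction and masses are not known exactly. Their poses are not given: they have to be found in the camera images.
- cup: round hollow stoneware cup, grey-green, 60 mm across at the rim (56 mm at the foot), 62 mm tall, wall 4 mm, about 0.13 kg; stands upright near one end of the short shelf. Origin: centre of its underside, z up.
- pot: square hollow stoneware pot, grey-green, 52 x 52 mm, 60 mm tall, wall 5 mm, about 0.13 kg; stands upright near the other end of the short shelf, about 72 mm from the cup, its sides roughly along the shelf's. Which of the two ends it has varies. Origin: centre of its underside, x and y square to its sides, z up.
- short_shelf: short dark grey speckled kiln shelf, flat slab 150 (x) x 64 (y) x 18 mm, about 0.42 kg; lies balanced across the post, loose, its underside about 90 mm above the table, carrying cup and pot about 36 mm either side of its centre. Origin: centre of its underside, x along its length, z up.
- post: sand-coloured square kiln post lying on its side, 130 (x, its length) x 42 x 42 mm, about 0.42 kg; lies crosswise on the middle of the long shelf under the short shelf, its ends sticking out by about 31 mm either side. Origin: centre of its underside, z up.
- long_shelf: long dark grey speckled kiln shelf, flat slab 210 (x) x 68 (y) x 18 mm, about 0.6 kg; bottom of the stack, its underside 30 mm above the table on a fixed brick strip 170 x 50 mm that is narrower and shorter than it. Origin: centre of its underside, x along its length, z up.
- round_tile: place for the cup: fixed round terracotta tile, 100 mm across, 12 mm thick. Origin: centre of its underside (on the table), top at z = 12 mm.
- square_tile: place for the pot: fixed square terracotta tile, 100 x 100 mm, 12 mm thick. Origin: centre of its underside, x and y along its sides, top at z = 12 mm.
- short_bearers: place for the short shelf: the shorter of two fixed pairs of pale wooden bearers. Two battens 25 mm wide, 25 mm high and 100 mm long (along y) at x = +-50 mm, joined by a 12 mm high, 40 mm wide runner 125 mm long along x. The shelf lies on the battens, lengthwise along x, its underside 25 mm above the origin. Origin: centre of its underside.
- post_brick: place for the post: fixed sand-coloured thin fire brick, 160 (x) x 76 (y) mm, 32 mm thick. The post lies on top of it along x. Origin: centre of its underside.
- long_bearers: place for the long shelf: the longer of the two fixed pairs of pale wooden bearers. Two battens 25 mm wide, 25 mm high and 100 mm long (along y) at x = +-80 mm, joined by a 12 mm high, 40 mm wide runner 185 mm long along x. The shelf lies on the battens, lengthwise along x, its underside 25 mm above the origin. Origin: centre of its underside.
Mind the look-alikes: they are no part of the job. Leave any green or orange look-alike of the post alone.

How it is judged:
By the outcome, as a careful person would: the job done as asked, in the order asked, and still so for the second after the job is handed in, with the robot touching nothing.
It also fails if it takes over 144 s, if anything falls off the work surface, if the arm or the gripper's body presses on something with over 40 N, if the wrist force passes 120 N, or if a joint passes its speed limit or range.

## Working session

There is one attempt and no reset: what is moved stays moved. The work goes in short steps, Python scripts to look and compute and a tool call to move; the robot and the scene stay as the last step left them, time stands still between calls to the robot, and variables do not carry over. Pictures are saved under pics/ and viewed, at most 14 in all, crops included, and the job is handed in when it is done.

Besides the shell and the picture viewer there is one more tool, called after "Call:" as a command line: name --argument value ..., lists and objects as JSON in quotes. arm_command: Moves the arm, as the interface text tells. Its arguments: {"type":"object","properties":{"rows":{"type":"array"},"newtons":{"type":"number"}},"required":["rows"]}

```bash
ls; mkdir -p pics; python3 - <<'E'
from station import get_obs,cams,job,bot
import cv2,numpy as np
np.set_printoptions(precision=4,suppress=True)
for n in("top","side"):
    im=cams.read_camera(n); cv2.imwrite(f"pics/{n}0.png",cv2.resize(im[:,:,::-1],(800,600),interpolation=cv2.INTER_CUBIC))
    p=cams.camera_params(n); print(n,p["K"],p["extrinsics"])
print(get_obs(),bot.grip_point_offset)
E
```

```text
pics
top [[376.9188   0.     250.8193]
 [  0.     376.9188 195.4237]
 [  0.       0.       1.    ]] [[-0.0273 -0.99    0.1384  0.4483]
 [-0.9994  0.0301  0.0181 -0.0082]
 [-0.0221 -0.1379 -0.9902  1.1021]
 [ 0.      0.      0.      1.    ]]
side [[492.9489   0.     253.0428]
 [  0.     492.9489 183.0111]
 [  0.       0.       1.    ]] [[-0.941  -0.2394  0.2394  0.2521]
 [-0.3384  0.6816 -0.6487  0.8535]
 [-0.0079 -0.6914 -0.7224  1.0726]
 [ 0.      0.      0.      1.    ]]
{'t': 0.1, 'q': array([ 1.1039,  0.4777,  0.0224,  1.5563, -0.0115,  1.1093, -0.0831]), 'joint_vel': array([-0.0002, -0.0011,  0.0005, -0.0029, -0.0009,  0.0017,  0.0013]), 'joint_torque': array([  0.0044, -59.7761,   1.6138, -28.1955,   0.0129,   0.005 ,
        -0.    ]), 'eef_pos': array([ 0.2368, -0.6315,  0.2305]), 'tool_rot': array([-0.0008,  0.984 ,  0.1784, -0.0002]), 'contact_force': array([-0.6673, -0.6978,  0.0914]), 'torque': array([-0.0297,  0.002 ,  0.0062]), 'grasp_force': 0.0, 'gripper_width': 1.002852791802846} 0.0187
```

View pics/top0.png

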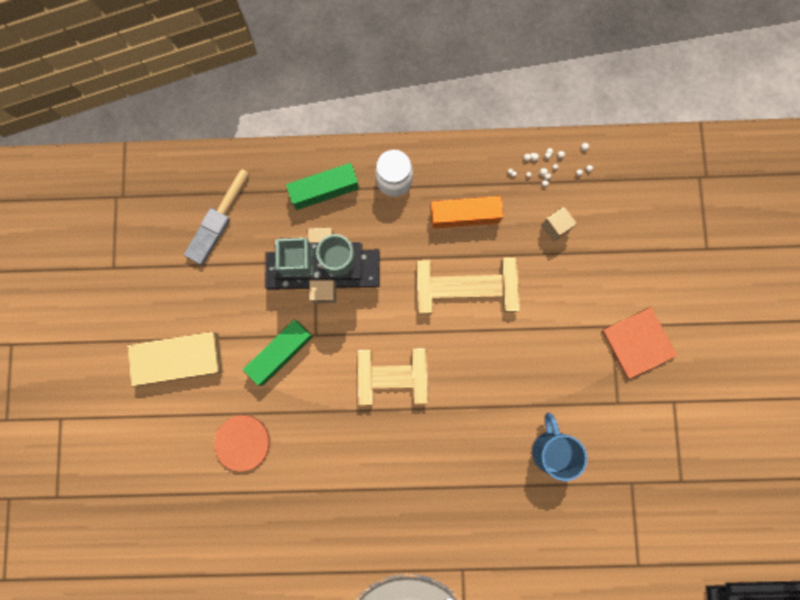

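View pics/side0.png

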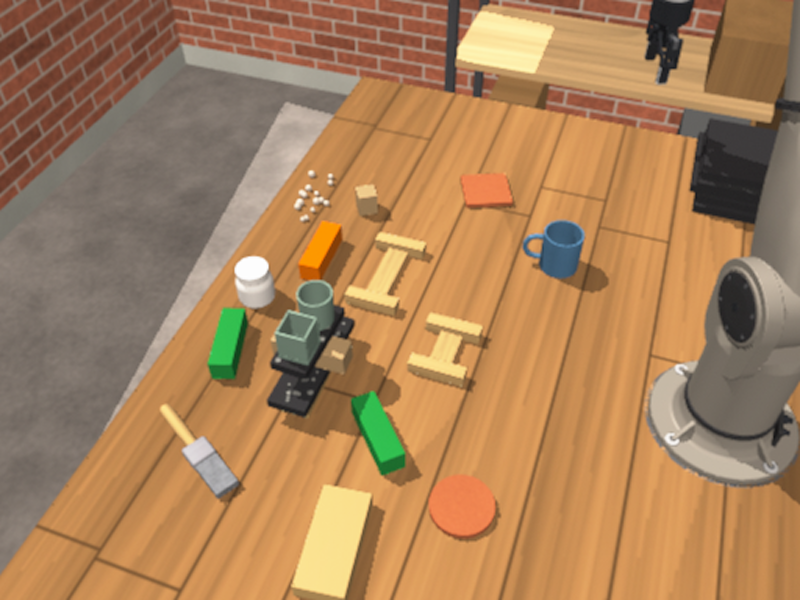

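Candidates, in 800-px top-view pixels:
- **Cup:** round grey-green at (335,252). Not the blue mug at (560,455) or the white jar at (394,172).
- **Pot:** square grey-green at (292,257).
- **Post:** sand ends at (320,235) and (321,290), under the short shelf. Not the green bars at (323,186) and (277,352), the orange bar at (466,212), or the small cube at (560,222).
- **Places:** round tile (242,444), square tile (640,343), short bearers (392,377), long bearers (468,286), brick (173,360).

Next I measure these and check a close crop.

```bash
cat > h.py <<'E'
from station import get_obs,cams,job,bot
import cv2,numpy as np
np.set_printoptions(precision=4,suppress=True)
def toplane(name,px,z):
    p=cams.camera_params(name);K,E=np.array(p["K"]),np.array(p["extrinsics"])
    px=np.asarray(px,float).reshape(-1,2)
    d=np.c_[px,np.ones(len(px))]@np.linalg.inv(K).T@E[:3,:3].T
    o=E[:3,3]; return (o+d*((z-o[2])/d[:,2])[:,None])[:,:2]
def topix(name,P):
    p=cams.camera_params(name);K,E=np.array(p["K"]),np.array(p["extrinsics"])
    c=(np.asarray(P,float).reshape(-1,3)-E[:3,3])@E[:3,:3]@K.T
    return c[:,:2]/c[:,2:]
def mask(im,lo,hi):
    return cv2.inRange(cv2.cvtColor(im,cv2.COLOR_RGB2HSV),np.array(lo),np.array(hi))
def rects(name,m,z,amin=60,box=None):
    out=[]
    for c in cv2.findContours(m,cv2.RETR_EXTERNAL,cv2.CHAIN_APPROX_NONE)[0]:
        if cv2.contourArea(c)<amin: continue
        ctr=c.reshape(-1,2).mean(0)
        if box and not(box[0]<ctr[0]<box[2] and box[1]<ctr[1]<box[3]): continue
        w=toplane(name,c,z)*1000
        (cx,cy),(a,b),th=cv2.minAreaRect(w.astype(np.float32))
        if a<b: a,b,th=b,a,th+90
        out.append((ctr.round(),[round(v,1) for v in(cx,cy,a,b,(th+90)%180-90)]))
    return out
E
python3 - <<'E'
from h import *
im=cams.read_camera("top"); s=cams.read_camera("side")
for n,i in(("t",im),("s",s)): cv2.imwrite(f"{n}raw.png",i[:,:,::-1])
hsv=cv2.cvtColor(im,cv2.COLOR_RGB2HSV)
for n,(x,y) in dict(round=(155,284),sq=(410,220),brick=(110,230),sb=(251,242),batt=(233,240),lb=(300,184),wood=(200,310),wood2=(330,210),shelf=(180,181),pot=(187,155),postend=(206,186),cup=(204,161)).items(): print(n,hsv[y,x])
for n,(x,y,z) in dict(tile=(0,0,.012)).items():
    m=mask(im,(0,150,120),(9,255,255)); print(n,rects("top",m,z))
a=im[130:215,160:260,::-1]; b=s[165:275,160:240,::-1]
A=cv2.resize(a,(400*600//340//1*1,600) if 0 else (470,400),interpolation=cv2.INTER_CUBIC);B=cv2.resize(b,(291,400),interpolation=cv2.INTER_CUBIC)
cv2.imwrite("pics/crop1.png",np.hstack([A,B]))
E
```

```text
round [  9 156 231]
sq [  9 157 237]
brick [ 22 101 247]
sb [ 21 104 246]
batt [ 23  96 248]
lb [ 21 105 246]
wood [ 15 135 209]
wood2 [ 14 138 150]
shelf [30  4 62]
pot [64 29 71]
postend [ 16  98 171]
cup [ 58  34 114]
tile [(array([154., 283.]), [356.7, 292.6, 97.7, 94.4, 0.1]), (array([408., 219.]), [518.6, -440.0, 99.9, 99.8, 23.2])]
```

View pics/crop1.png

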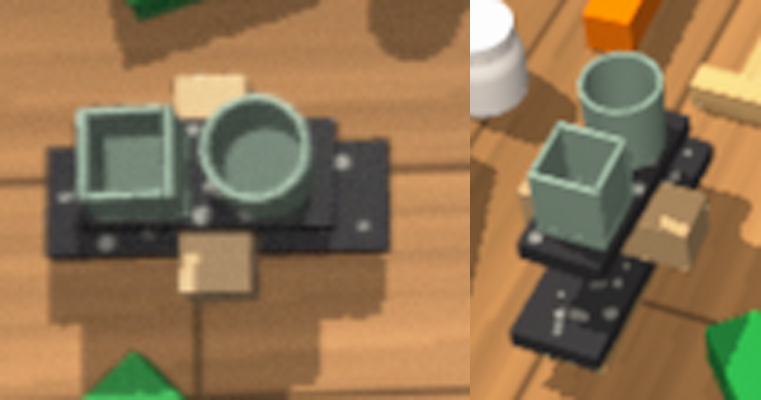

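The crop shows the square pot on the left (+y) end and the round cup on the right, both on the short shelf, with the sand post beneath. The choices hold. Now the precise positions.

```bash
python3 - <<'E'
from h import *
im=cv2.imread("traw.png")[:,:,::-1].copy(); s=cv2.imread("sraw.png")[:,:,::-1].copy()
def up(i): return cv2.resize(i,None,fx=4,fy=4,interpolation=cv2.INTER_CUBIC)
def R(name,i,lo,hi,z,box,amin=10):
    m=mask(up(i),lo,hi); out=[]
    for c in cv2.findContours(m,cv2.RETR_EXTERNAL,cv2.CHAIN_APPROX_NONE)[0]:
        ctr=c.reshape(-1,2).mean(0)/4
        if cv2.contourArea(c)<amin*16 or not(box[0]<ctr[0]<box[2] and box[1]<ctr[1]<box[3]): continue
        w=(toplane(name,(c.reshape(-1,2)-1.5)/4,z)*1000).astype(np.float32)
        (cx,cy),(a,b),th=cv2.minAreaRect(w)
        if a<b:a,b,th=b,a,th+90
        (ux,uy),r=cv2.minEnclosingCircle(w)
        out.append([round(float(v),1) for v in(*ctr,cx,cy,a,b,(th+90)%180-90,ux,uy,2*r)])
    return out
pale=((19,60,225),(30,140,255))
print("brick",R("top",im,*pale,.032,(70,200,150,260)))
print("sb",R("top",im,*pale,.025,(220,210,285,270)))
print("lb",R("top",im,*pale,.025,(255,150,340,205)))
print("tiles",R("top",im,(0,150,120),(10,255,255),.012,(0,0,512,384)))
print("tiles side",R("side",s,(0,150,120),(10,255,255),.012,(250,80,400,384)))
for v in(110,125,140):
  print("ware",v,R("top",im,(40,15,v),(95,120,255),.169,(160,130,260,200)))
  print("wareside",v,R("side",s,(40,15,v),(95,120,255),.169,(150,150,240,280)))
print("dark",R("top",im,(0,0,0),(180,70,85),.048,(160,130,260,200)))
print("post",R("top",im,(10,50,100),(25,112,255),.09,(195,140,216,196)))
hsv=cv2.cvtColor(im,cv2.COLOR_RGB2HSV)
print(hsv[148:192,206].tolist())
E
```

```text
brick [[110.2, 229.6, 513.5, 416.7, 158.4, 74.7, -82.4, 512.7, 416.7, 171.7]]
sb [[251.0, 240.7, 470.3, 15.5, 124.7, 98.1, 89.8, 470.1, 15.7, 153.7]]
lb [[289.9, 182.9, 632.3, -114.0, 154.7, 96.2, 88.1, 635.2, -108.8, 168.5], [327.1, 182.0, 633.1, -208.3, 99.7, 24.7, 0.6, 633.1, -209.8, 101.3]]
tiles [[154.7, 283.6, 357.4, 292.1, 100.1, 98.7, -13.2, 357.0, 293.0, 101.3], [409.1, 219.4, 518.4, -440.0, 102.8, 101.8, -67.1, 518.8, -439.1, 138.0]]
tiles side [[295.7, 324.0, 356.9, 295.5, 100.4, 99.6, -36.5, 356.2, 295.7, 102.8], [311.4, 122.1, 516.8, -435.2, 109.9, 100.7, -66.5, 517.5, -435.0, 139.9]]
ware 110 [[186.6, 162.7, 668.9, 171.2, 54.0, 50.7, 89.6, 668.4, 170.8, 69.8], [214.0, 161.7, 669.3, 100.3, 61.5, 58.3, -73.0, 670.3, 101.0, 63.1]]
wareside 110 [[194.8, 205.9, 660.8, 154.2, 168.4, 69.7, -87.0, 649.8, 153.9, 172.4]]
ware 125 [[186.6, 162.5, 669.2, 170.9, 52.4, 49.9, -90.0, 669.3, 170.6, 68.9], [213.8, 161.6, 669.5, 100.4, 60.6, 57.8, -72.5, 670.1, 101.2, 62.6]]
wareside 125 [[189.7, 208.8, 668.7, 171.9, 57.0, 51.4, -88.6, 668.4, 172.6, 72.0], [201.4, 188.3, 669.6, 101.9, 59.
[... 569 characters left out ...]
 620.5, 133.3, 44.5, 38.1, 89.2, 621.0, 133.3, 54.5]]
[[20, 90, 239], [19, 90, 238], [19, 91, 238], [20, 87, 235], [22, 67, 220], [37, 35, 196], [54, 33, 162], [65, 30, 111], [63, 28, 82], [64, 28, 72], [60, 31, 75], [63, 36, 71], [63, 38, 67], [63, 39, 72], [60, 31, 74], [56, 28, 72], [63, 34, 76], [65, 35, 87], [66, 36, 100], [60, 28, 136], [60, 29, 176], [59, 28, 180], [49, 22, 129], [21, 18, 101], [45, 9, 56], [10, 18, 42], [90, 6, 43], [150, 22, 46], [135, 11, 47], [0, 6, 46], [16, 74, 52], [16, 96, 109], [16, 99, 165], [17, 100, 169], [17, 96, 170], [17, 98, 170], [16, 100, 169], [16, 100, 169], [16, 98, 171], [16, 99, 170], [17, 104, 167], [16, 98, 170], [16, 98, 171], [16, 103, 159]]
```

Measured centres in mm:

| Thing | x | y | Note |
|---|---|---|---|
| Cup | 669.8 | 101.2 | |
| Pot | 669.3 | 171.3 | about 0° |
| Round tile | 357 | 293 | |
| Square tile | 518.5 | -438 | 23.2° |
| Short bearers | 470 | 15.5 | lengthwise along y |
| Long bearers | 633 | -128.5 | lengthwise along y |
| Brick | 513.5 | 416.7 | axis 97.6° |

I'll go above the cup with the fingers closing along x.

Call:
arm_command --rows '[[[85,0.36,0.61,0.06,0.757],[85,0.36,0.61,0.06,0.757],[85,0.36,0.61,0.06,0.757],[85,0.36,0.61,0.06,0.757],[85,0.36,0.61,0.06,0.757],[85,0.36,0.61,0.06,0.757],[85,0.36,0.61,0.06,0.757],[85,0.36,0.61,0.06,0.757],[85,0.36,0.61,0.06,0.757],[85,0.36,0.61,0.06,0.757]]]' --newtons 30

```text
t: 1.45
eef_pos: [0.4535, -0.2648, 0.2674]
tool_rot: [0.0, 0.886, 0.465, -0.0]
contact_force: [0.6, 0.6, 0.6]
gripper_width: 0.995
grasp_force: 0.0
```

Call:
arm_command --rows '[[[85,0.36,0.61,0,0.757],[85,0.36,0.61,0,0.757],[85,0.36,0.61,0,0.757],[85,0.36,0.61,0,0.757],[85,0.36,0.61,0,0.757],[85,0.36,0.61,0,0.757],[85,0.36,0.61,0,0.757],[85,0.36,0.61,0,0.757],[85,0.36,0.61,0,0.757],[85,0.36,0.61,0,0.757]]]'

```text
t: 2.7
eef_pos: [0.6696, 0.1009, 0.267]
tool_rot: [-0.0, 0.707, 0.707, -0.0]
contact_force: [0.1, 0.7, -0.2]
gripper_width: 0.994
grasp_force: 0.0
```

Call:
arm_command --rows '[[[85,0,0,-0.5,0],[85,0,0,-0.5,0],[85,0,0,-0.5,0],[85,0,0,-0.5,0],[85,0,0,-0.2,0],[85,0,0,-0.18,0],[85,0,0,0,0],[50,0,0,0,0],[50,0,0,0,0],[50,0,0,0,0]]]' --newtons 25

```text
t: 3.95
eef_pos: [0.6698, 0.1002, 0.1259]
tool_rot: [0.001, 0.707, 0.707, 0.001]
contact_force: [0.6, -0.1, 6.5]
gripper_width: 0.695
grasp_force: 26.2
```

```bash
python3 - <<'E'
from h import *
s=cams.read_camera("side"); o=get_obs(); print(o["t"],o["eef_pos"],o["gripper_width"],o["grasp_force"],o["contact_force"])
cv2.imwrite("pics/g1.png",cv2.resize(s[140:300,120:300,::-1],(675,600),interpolation=cv2.INTER_CUBIC))
E
```

```text
4.0 [0.6698 0.1001 0.1259] 0.6928694867352582 26.210745217103977 [-0.5036 -0.9908  6.3167]
```

View pics/g1.png

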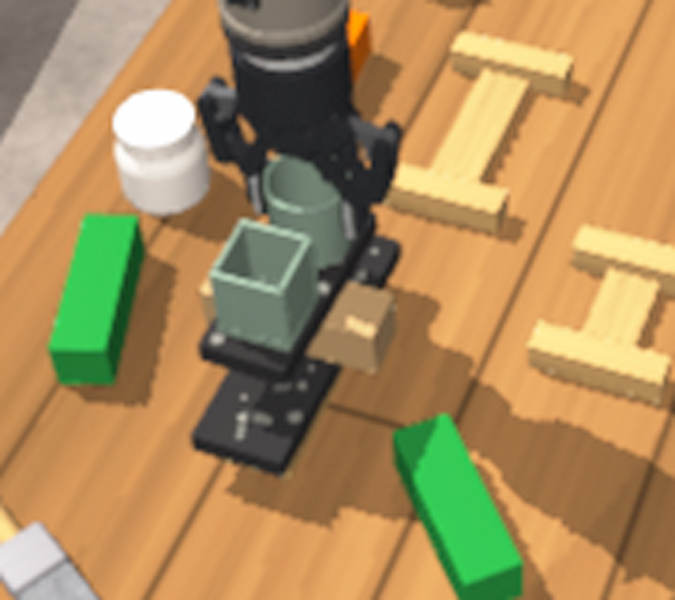

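The cup is held (59 mm opening) and upright, and the pot and shelf are undisturbed. Lifting and carrying to the round tile.

Call:
arm_command --rows '[[[50,0,0,0.08,0],[50,0,0,0.15,0],[50,0,0,0.4,0],[50,0,0,0.5,0],[50,0,0,0.5,0],[50,0,0,0.37,0],[50,-0.3,0.2,0,0],[50,-0.5,0.3,0,0],[50,-0.6,0.37,0,0],[50,-0.6,0.37,0,0]]]'

```text
t: 5.25
eef_pos: [0.5477, 0.175, 0.2448]
tool_rot: [-0.0, 0.707, 0.707, 0.0]
contact_force: [0.3, 0.0, -1.5]
gripper_width: 0.695
grasp_force: 27.5
```

Call:
arm_command --rows '[[[50,-0.6,0.37,0,0],[50,-0.6,0.37,0,0],[50,-0.6,0.37,0,0],[50,-0.6,0.37,0,0],[50,-0.5,0.3,-0.4,0],[50,-0.31,0.18,-0.6,0],[50,0,0,-0.6,0],[50,0,0,-0.6,0],[50,0,0,-0.4,0],[50,0,0,0,0]]]'

```text
t: 6.5
eef_pos: [0.3554, 0.2912, 0.0875]
tool_rot: [-0.0, 0.707, 0.707, -0.002]
contact_force: [-0.6, 0.1, -0.8]
gripper_width: 0.698
grasp_force: 27.7
```

Call:
arm_command --rows '[[[50,0,0,-0.3,0],[50,0,0,-0.3,0],[50,0,0,-0.2,0],[50,0,0,-0.05,0],[50,0,0,0,0],[50,0,0,0,0],[50,0,0,0,0],[50,0,0,0,0],[50,0,0,0,0],[50,0,0,0,0]]]'

```text
t: 7.75
eef_pos: [0.3565, 0.292, 0.0375]
tool_rot: [0.0, 0.707, 0.707, 0.0]
contact_force: [-0.5, 0.2, -1.6]
gripper_width: 0.69
grasp_force: 27.7
```

```bash
python3 - <<'E'
from h import *
s=cams.read_camera("side"); t=cams.read_camera("top"); o=get_obs(); print(o["t"],o["eef_pos"],o["tool_rot"],o["contact_force"])
x,y=topix("side",[.357,.293,.03])[0].astype(int); u,v=topix("top",[.357,.293,.03])[0].astype(int)
f=lambda i,x,y:cv2.resize(i[y-50:y+50,x-40:x+40,::-1],(400,500),interpolation=cv2.INTER_CUBIC)
cv2.imwrite("pics/p1.png",np.hstack([f(s,x,y),f(t,u,v)]))
E
```

```text
7.85 [0.3564 0.2919 0.0375] [ 0.      0.7074  0.7068 -0.    ] [-0.2237 -0.5197 -1.4311]
```

View pics/p1.png

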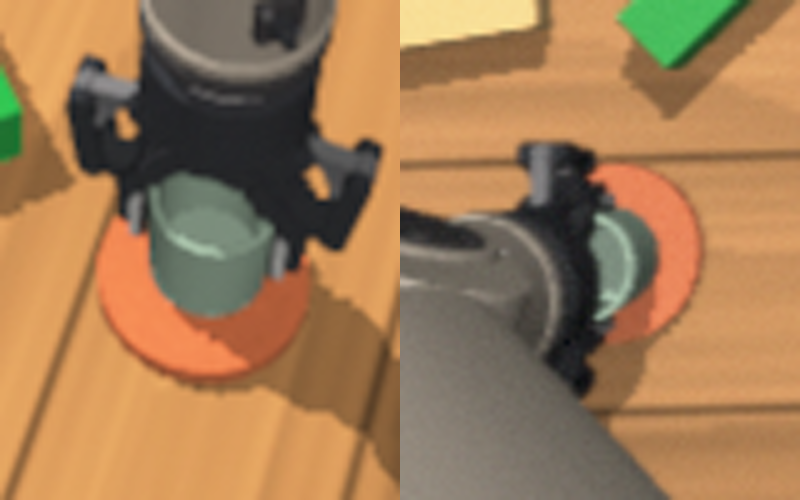

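The cup hangs upright over the tile, about 7 mm above it. Lowering gently.

Call:
arm_command --rows '[[[50,0,0.03,-0.03,0],[50,0,0,-0.03,0],[50,0,0,-0.03,0],[50,0,0,-0.02,0],[50,0,0,-0.01,0],[50,0,0,-0.01,0],[50,0,0,0,0],[50,0,0,0,0],[50,0,0,0,0],[50,0,0,0,0]]]'

```text
t: 9.1
eef_pos: [0.3565, 0.2938, 0.0298]
tool_rot: [0.0, 0.707, 0.707, 0.0]
contact_force: [-0.5, -1.9, 3.4]
gripper_width: 0.689
grasp_force: 27.7
```

Call:
arm_command --rows '[[[75,0,0,0,0],[85,0,0,0,0],[85,0,0,0,0],[85,0,0,0.1,0],[85,0,0,0.3,0],[85,0,0,0.5,0],[85,0,0,0.7,0],[85,0,0,0.8,0],[85,0.3,-0.1,0.8,0],[85,0.4,-0.16,0.1,0]]]'

```text
t: 10.35
eef_pos: [0.3998, 0.28, 0.2328]
tool_rot: [0.001, 0.707, 0.707, 0.004]
contact_force: [0.6, -0.2, -0.3]
gripper_width: 0.996
grasp_force: 0.0
```

Call:
arm_command --rows '[[[85,0.6,-0.25,0,0],[85,0.6,-0.25,0,0],[85,0.6,-0.25,0,0],[85,0.6,-0.25,0,0],[85,0.6,-0.25,0,0],[85,0.6,-0.25,0,0],[85,0.5,-0.2,0,0],[85,0.41,-0.08,0,0],[85,0,0,0,0],[85,0,0,0,0]]]'

```text
t: 11.6
eef_pos: [0.668, 0.1721, 0.2285]
tool_rot: [-0.0, 0.707, 0.707, 0.0]
contact_force: [-0.2, 0.4, 0.1]
gripper_width: 0.997
grasp_force: 0.0
```

```bash
python3 - <<'E'
from h import *
o=get_obs(); print(o["t"],o["eef_pos"],o["tool_rot"])
s=cams.read_camera("side"); u=cv2.resize(s,None,fx=4,fy=4,interpolation=cv2.INTER_CUBIC)
for zz in(.074,.169):
  m=mask(u,(40,15,130),(95,120,255))
  for c in cv2.findContours(m,cv2.RETR_EXTERNAL,cv2.CHAIN_APPROX_NONE)[0]:
    if cv2.contourArea(c)<500: continue
    w=(toplane("side",(c.reshape(-1,2)-1.5)/4,zz)*1000).astype(np.float32)
    print(zz,c.reshape(-1,2).mean(0)/4,cv2.minAreaRect(w),cv2.minEnclosingCircle(w))
E
```

```text
11.6 [0.668  0.1721 0.2285] [-0.0005  0.707   0.7072  0.0002]
0.074 [297.1693 310.3272] ((356.1603088378906, 295.3638916015625), (56.81377410888672, 59.6077995300293), 17.267223358154297) ((356.7138977050781, 295.5633850097656), 30.374753952026367)
0.074 [189.4178 208.9594] ((712.26416015625, 102.7006607055664), (57.37918472290039, 64.60377502441406), 2.356642961502075) ((712.0731811523438, 101.72809600830078), 40.13266372680664)
0.169 [297.1693 310.3272] ((346.2621154785156, 348.4644775390625), (51.408836364746094, 53.937076568603516), 17.267173767089844) ((346.7631530761719, 348.6450500488281), 27.48509979248047)
0.169 [189.4178 208.9594] ((668.4884033203125, 174.1301727294922), (51.9204216003418, 58.45774841308594), 2.356637954711914) ((668.3156127929688, 173.2501220703125), 36.314727783203125)
```

The cup is centred on its tile: side view reads (356.5, 295.5) against the tile's (356.5, 295.6). Now the pot.

Call:
arm_command --rows '[[[85,0.02,-0.01,-0.5,0],[85,0,0,-0.5,0],[85,0,0,-0.4,0],[85,0,0,-0.2,0],[85,0,0,-0.12,0],[85,0,0,0,0],[60,0,0,0,0],[45,0,0,0,0],[45,0,0,0,0],[45,0,0,0,0]]]'

```text
t: 12.9
eef_pos: [0.6708, 0.1712, 0.1254]
tool_rot: [0.0, 0.707, 0.707, 0.001]
contact_force: [-0.2, 0.8, 5.5]
gripper_width: 0.608
grasp_force: 26.9
```

Call:
arm_command --rows '[[[45,0,0,0.04,0],[45,0,0,0.08,0],[45,0,0,0.15,0],[45,0,0,0.3,0],[45,0,0,0.5,0],[45,0,0,0.5,0],[45,0,0,0.4,0],[45,0,0,0,0],[45,0,0,0,0],[45,0,0,0,0]]]'

```text
t: 14.15
eef_pos: [0.6696, 0.1704, 0.2413]
tool_rot: [-0.001, 0.707, 0.707, -0.001]
contact_force: [-0.1, 0.1, -2.4]
gripper_width: 0.605
grasp_force: 26.5
```

```bash
python3 - <<'E'
from h import *
s=cams.read_camera("side"); o=get_obs(); print(o["t"],o["eef_pos"],o["gripper_width"],o["grasp_force"],o["contact_force"])
cv2.imwrite("pics/g2.png",cv2.resize(s[110:290,120:280,::-1],(533,600),interpolation=cv2.INTER_CUBIC))
E
```

```text
14.2 [0.6697 0.1705 0.2414] 0.6073119403610573 26.50496631860733 [ 0.1828 -0.7356 -1.3954]
```

View pics/g2.png

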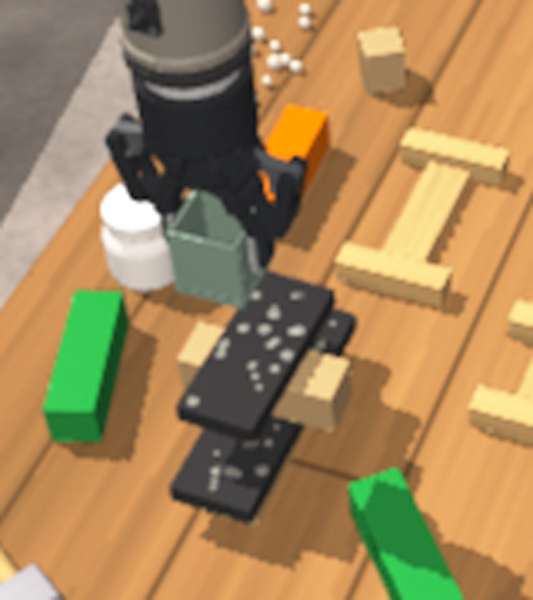

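The pot is held upright and the short shelf stayed put. Carrying the pot to the square tile with a turn of +23.2°.

Call:
arm_command --rows '[[[45,-0.18,-0.3,0,0.5],[45,-0.18,-0.6,0,0.5],[45,-0.18,-0.8,0,0.5],[45,-0.18,-0.8,0,0.5],[45,-0.18,-0.8,0,0.5],[45,-0.18,-0.8,0,0.5],[45,-0.18,-0.8,0,0.5],[45,-0.18,-0.8,0,0.5],[45,-0.18,-0.8,0,0.5],[45,-0.18,-0.8,0,0.56]]]'

```text
t: 15.45
eef_pos: [0.5615, -0.2687, 0.2421]
tool_rot: [-0.0, 0.55, 0.835, -0.0]
contact_force: [0.8, -0.9, -2.3]
gripper_width: 0.607
grasp_force: 26.4
```

Call:
arm_command --rows '[[[45,-0.18,-0.8,0,0],[45,-0.18,-0.8,0,0],[45,-0.18,-0.7,0,0],[45,-0.18,-0.4,0,0],[45,0,-0.14,-0.4,0],[45,0,0,-0.6,0],[45,0,0,-0.6,0],[45,0,0,-0.6,0],[45,0,0,-0.4,0],[45,0,0,-0.2,0]]]'

```text
t: 16.7
eef_pos: [0.5185, -0.4349, 0.0713]
tool_rot: [-0.002, 0.55, 0.835, 0.001]
contact_force: [0.4, -0.5, -2.6]
gripper_width: 0.607
grasp_force: 26.6
```

Call:
arm_command --rows '[[[45,0,0,-0.2,0],[45,0,0,-0.2,0],[45,0,0,-0.15,0],[45,0,0,-0.05,0],[45,0,0,0,0],[45,0,0,0,0],[45,0,0,0,0],[45,0,0,0,0],[45,0,0,0,0],[45,0,0,0,0]]]'

```text
t: 17.95
eef_pos: [0.519, -0.4376, 0.0387]
tool_rot: [0.0, 0.551, 0.835, 0.0]
contact_force: [-0.0, 0.1, -2.2]
gripper_width: 0.603
grasp_force: 26.6
```

```bash
python3 - <<'E'
from h import *
s=cams.read_camera("side"); o=get_obs(); print(o["t"],o["eef_pos"],o["tool_rot"],o["contact_force"])
t=cams.read_camera("top")
x,y=topix("side",[.518,-.438,.03])[0].astype(int); u,v=topix("top",[.518,-.438,.03])[0].astype(int)
f=lambda i,x,y:cv2.resize(i[y-50:y+50,x-40:x+40,::-1],(400,500),interpolation=cv2.INTER_CUBIC)
cv2.imwrite("pics/p2.png",np.hstack([f(s,x,y),f(t,u,v)]))
E
```

```text
18.0 [ 0.519  -0.4377  0.0387] [ 0.      0.5509  0.8346 -0.    ] [ 0.9713 -0.8014 -1.5138]
```

View pics/p2.png

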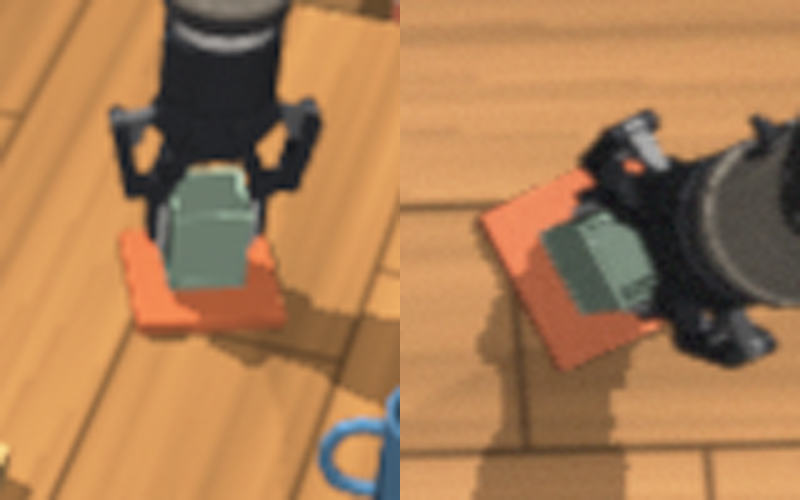

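The pot is square to the tile and roughly centred, about 9 mm above it. Lowering gently.

Call:
arm_command --rows '[[[45,0,0,-0.04,0],[45,0,0,-0.04,0],[45,0,0,-0.03,0],[45,0,0,-0.02,0],[45,0,0,-0.01,0],[45,0,0,-0.01,0],[45,0,0,-0.01,0],[45,0,0,0,0],[45,0,0,0,0],[45,0,0,0,0]]]'

```text
t: 19.3
eef_pos: [0.5191, -0.4377, 0.0294]
tool_rot: [0.0, 0.551, 0.835, -0.0]
contact_force: [-2.3, 0.8, 4.7]
gripper_width: 0.61
grasp_force: 27.1
```

Call:
arm_command --rows '[[[70,0,0,0,0],[85,0,0,0,0],[85,0,0,0,0],[85,0,0,0.1,0],[85,0,0,0.3,0],[85,0,0,0.5,0],[85,0,0,0.8,0],[85,0,0.2,0.8,0],[85,0.2,0.5,0,-0.5],[85,0.2,0.8,0,-0.5]]]'

```text
t: 20.55
eef_pos: [0.5435, -0.3488, 0.1816]
tool_rot: [0.002, 0.586, 0.811, -0.0]
contact_force: [0.4, 0.1, -0.5]
gripper_width: 0.993
grasp_force: 0.0
```

Call:
arm_command --rows '[[[85,0.3,0.8,0,-0.5],[85,0.3,0.8,0,-0.5],[85,0.3,0.8,0,-0.5],[85,0.3,0.8,0,-0.5],[85,0.3,0.8,0,-0.5],[85,0.3,0.8,0,-0.5],[85,0.2,0.8,0,-0.5],[85,0.12,0.8,0,-0.56],[85,0,0.6,0,0],[85,0,0,0,0]]]'

```text
t: 21.8
eef_pos: [0.6699, 0.0779, 0.1809]
tool_rot: [-0.0, 0.705, 0.709, 0.002]
contact_force: [-0.5, -0.1, 0.2]
gripper_width: 0.993
grasp_force: 0.0
```

```bash
python3 - <<'E'
from h import *
s=cams.read_camera("side");t=cams.read_camera("top"); o=get_obs(); print(o["t"],o["eef_pos"],o["tool_rot"])
u=cv2.resize(s,None,fx=4,fy=4,interpolation=cv2.INTER_CUBIC)
for n,lo,hi,zz in(("pot",(40,15,130),(95,120,255),.072),("tile",(0,150,120),(10,255,255),.012)):
  for c in cv2.findContours(mask(u,lo,hi),cv2.RETR_EXTERNAL,cv2.CHAIN_APPROX_NONE)[0]:
    if cv2.contourArea(c)<500: continue
    w=(toplane("side",(c.reshape(-1,2)-1.5)/4,zz)*1000).astype(np.float32)
    print(n,np.round(cv2.minAreaRect(w)[0]),cv2.minAreaRect(w)[1:])
x,y=topix("side",[.67,.136,.1])[0].astype(int)
f=lambda i,x,y:cv2.resize(i[y-50:y+50,x-65:x+65,::-1],(780,600),interpolation=cv2.INTER_CUBIC)
cv2.imwrite("pics/s1.png",f(s,x,y)); print(x,y)
E
```

```text
21.9 [0.6704 0.0723 0.1802] [0.0006 0.7072 0.707  0.0003]
pot [356. 294.] ((56.331016540527344, 58.77340316772461), 19.51564598083496)
pot [ 516. -422.] ((54.65806198120117, 82.84337615966797), 14.431253433227539)
tile [356. 303.] ((99.41160583496094, 87.25201416015625), 11.553504943847656)
tile [ 516. -433.] ((100.9366226196289, 106.85987091064453), 22.78472328186035)
tile [ 194. -791.] ((79.39894104003906, 19.506380081176758), 0.2589188814163208)
tile [ 416. -790.] ((95.235107421875, 19.53152847290039), 0.3537209928035736)
tile [ 241. -847.] ((41.9095573425293, 108.95613098144531), 89.99742889404297)
tile [ 365. -847.] ((109.3165512084961, 41.58765411376953), 0.30657437443733215)
tile [ 452. -846.] ((36.02936935424805, 43.347286224365234), 5.503240585327148)
tile [ 764. -842.] ((41.780826568603516, 43.53434753417969), 19.154476165771484)
tile [1698. -644.] ((32.0419921875, 98.27957153320312), 0.008476306684315205)
tile [1229. -847.] ((124.56369018554688, 38.33759689331055), 0.25502514839172363)
tile [1101. -926.] ((65.48958587646484, 40.931922912597656), 18.95591926574707)
tile [13
[... 427 characters left out ...]
 103.59880065917969), 89.80050659179688)
tile [1463. -916.] ((40.008323669433594, 133.13958740234375), 89.18768310546875)
tile [ 1039. -1074.] ((66.09722900390625, 53.87196731567383), 10.984631538391113)
tile [1318. -990.] ((88.03132629394531, 38.5765495300293), 0.44303005933761597)
tile [ 1148. -1070.] ((53.338199615478516, 143.63072204589844), 89.52474975585938)
tile [  398. -1365.] ((78.71430969238281, 143.2588348388672), 89.930908203125)
tile [ 1012. -1161.] ((59.09088134765625, 65.01940155029297), 88.90020751953125)
tile [ 1108. -1140.] ((118.24356842041016, 51.406429290771484), 18.84912872314453)
tile [ 1283. -1072.] ((54.230796813964844, 134.74729919433594), 89.50965881347656)
197 215
```

View pics/s1.png

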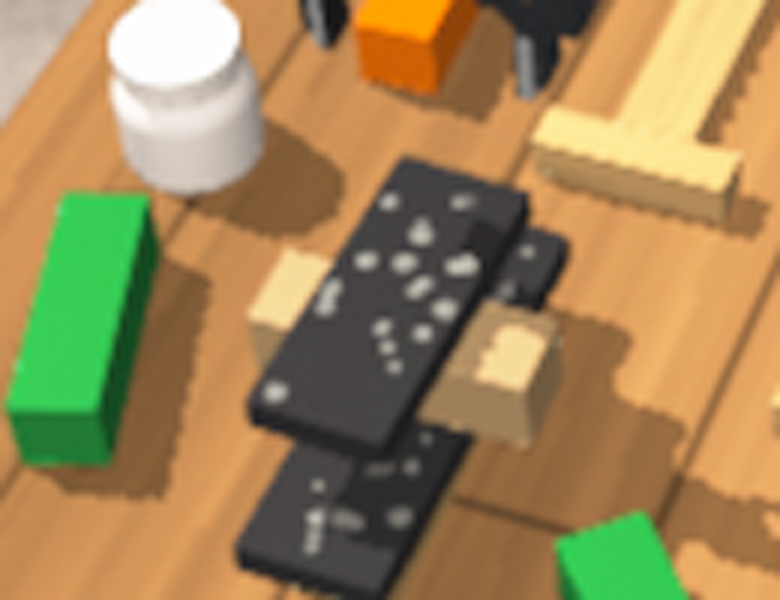

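The short shelf lies level on the post. Its top-face corners in this crop are about (405,158), (527,200), (378,447) and (250,400).

```bash
python3 - <<'E'
from h import *
px=np.array([(405,158),(527,200),(380,447),(250,402)])/6+[132,165]-.4
w=toplane("side",px,.108)*1000; print(w, w.mean(0)); print(cv2.minAreaRect(w.astype(np.float32)))
t=cams.read_camera("top")
u=cv2.resize(t,None,fx=4,fy=4,interpolation=cv2.INTER_CUBIC)
cv2.imwrite("pics/s2.png",u[480:880,560:1160][:,:,::-1])
# pot in top view
for c in cv2.findContours(mask(u,(40,15,125),(95,120,255)),cv2.RETR_EXTERNAL,cv2.CHAIN_APPROX_NONE)[0]:
    if cv2.contourArea(c)>500: print(c.mean(0)/4,cv2.minAreaRect((toplane("top",(c.reshape(-1,2)-1.5)/4,.073)*1000).astype(np.float32)))
E
```

```text
[[697.7983  62.6269]
 [636.8952  67.8689]
 [641.5957 213.0821]
 [701.9533 209.77  ]] [669.5606 138.337 ]
((669.6969604492188, 137.8545379638672), (148.55819702148438, 61.04072570800781), 88.14604949951172)
[[148.4223 285.9552]] ((356.5359802246094, 293.28472900390625), (55.853336334228516, 57.393367767333984), 0.3782840967178345)
[[416.3673 217.3519]] ((520.4293823242188, -435.0325622558594), (52.756996154785156, 50.75899887084961), 24.688819885253906)
```

View pics/s2.png

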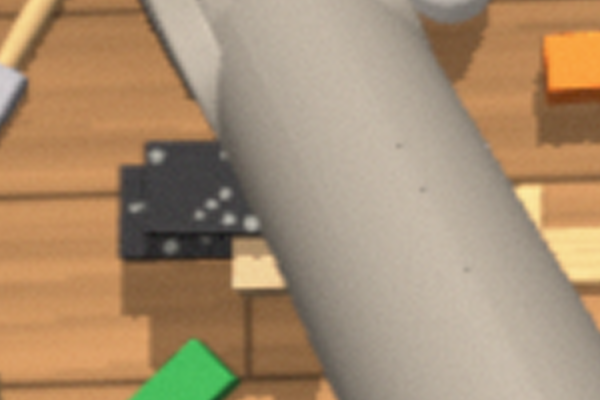

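```bash
python3 - <<'E'
from h import *
P=lambda x,y,z:(toplane("top",[((x+560)-1.5)/4,((y+480)-1.5)/4],z)*1000).round(1)
print("short TL",P(146,143,.108),"BL",P(146,236,.108)); print("long TL",P(121,166,.048),"BL",P(121,250,.048)); print("post L edge",P(232,262,.09),"bottom",P(250,277,.09),P(250,290,.048))
E
```

```text
short TL [[703.2 209.8]] BL [[639.1 209.8]]
long TL [[702.3 241. ]] BL [[641.  240.9]]
post L edge [[622.6 154.8]] bottom [[611.9 142.6]] [[609.3 148.9]]
```

Call:
arm_command --rows '[[[85,0,0.5,0,0],[85,0,0.46,0,0],[85,0,0.1,-0.1,0],[85,0,0,-0.5,0],[85,0,0,-0.4,0],[85,0,0,-0.3,0],[85,0,0,-0.15,0],[85,0,0,-0.08,0],[85,0,0,0,0],[85,0,0,0,0]]]'

```text
t: 23.2
eef_pos: [0.6707, 0.1362, 0.0881]
tool_rot: [0.0, 0.707, 0.707, 0.001]
contact_force: [-0.4, 1.0, -1.1]
gripper_width: 0.995
grasp_force: 0.0
```

Call:
arm_command --rows '[[[75,0,0,0,0],[70,0,0,0,0],[66,0,0,0,0],[60,0,0,0,0],[55,0,0,0,0],[55,0,0,0,0],[55,0,0,0,0],[55,0,0,0,0],[55,0,0,0,0],[55,0,0,0,0]]]' --newtons 50

```text
t: 24.45
eef_pos: [0.6712, 0.1362, 0.0883]
tool_rot: [0.001, 0.707, 0.707, 0.001]
contact_force: [1.0, -0.2, 5.8]
gripper_width: 0.734
grasp_force: 56.9
```

```bash
python3 - <<'E'
from h import *
s=cams.read_camera("side"); o=get_obs(); print(o["t"],o["eef_pos"],o["tool_rot"],o["gripper_width"],o["grasp_force"],o["contact_force"],o["torque"])
cv2.imwrite("pics/g3.png",cv2.resize(s[150:260,140:260,::-1],(654,600),interpolation=cv2.INTER_CUBIC))
E
```

```text
24.5 [0.6712 0.1362 0.0883] [0.0006 0.7074 0.7068 0.001 ] 0.73380868641849 56.86859428882599 [1.1228 1.0485 5.2933] [-0.073  -0.408  -0.0326]
```

View pics/g3.png

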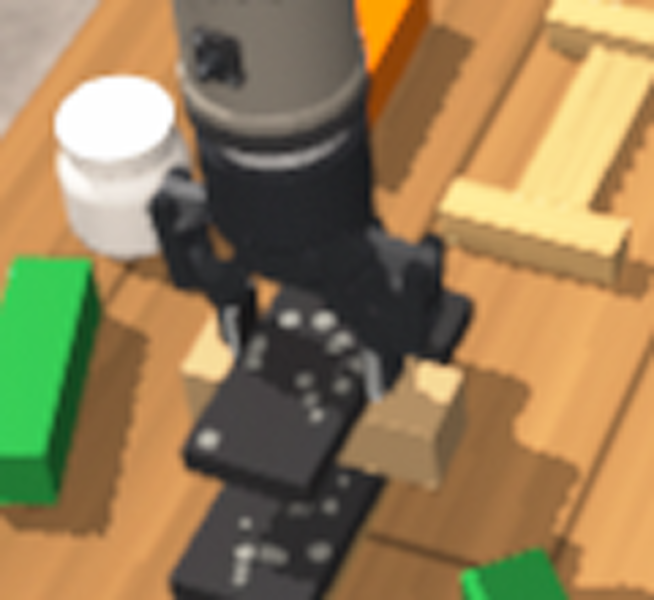

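The fingertips hold the shelf at mid-length, clear of the post. Lifting slowly.

Call:
arm_command --rows '[[[50,0,0,0,0],[50,0,0,0.04,0],[50,0,0,0.06,0],[50,0,0,0.1,0],[50,0,0,0.2,0],[50,0,0,0.2,0],[50,0,0,0.1,0],[50,0,0,0,0],[50,0,0,0,0],[50,0,0,0,0]]]' --newtons 70

```text
t: 25.75
eef_pos: [0.6699, 0.1358, 0.1287]
tool_rot: [-0.0, 0.707, 0.707, -0.0]
contact_force: [0.1, 0.1, -4.1]
gripper_width: 0.73
grasp_force: 77.0
```

```bash
python3 - <<'E'
from h import *
s=cams.read_camera("side"); o=get_obs(); print(o["t"],o["eef_pos"],o["tool_rot"],o["gripper_width"],o["grasp_force"],o["contact_force"],o["torque"])
cv2.imwrite("pics/g4.png",cv2.resize(s[140:260,140:260,::-1],(600,600),interpolation=cv2.INTER_CUBIC))
E
```

```text
25.8 [0.67   0.1359 0.1288] [-0.0002  0.7074  0.7068 -0.0003] 0.7315425099348535 77.01472878456116 [-0.1297  0.6656 -4.6349] [ 0.0107 -0.0024  0.0413]
```

View pics/g4.png

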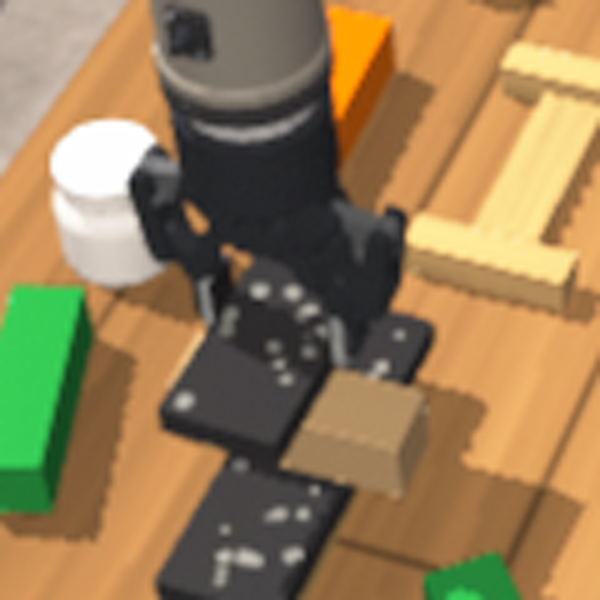

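The shelf is held level (4.1 N, negligible moment). Carrying it to the short bearers.

Call:
arm_command --rows '[[[50,-0.15,-0.1,0.1,0],[50,-0.3,-0.18,0,0],[50,-0.4,-0.24,0,0],[50,-0.4,-0.24,0,0],[50,-0.4,-0.24,0,0],[50,-0.4,-0.24,0,0],[50,-0.4,-0.24,0,0],[50,-0.4,-0.24,0,0],[50,-0.3,-0.18,-0.1,0],[50,-0.18,-0.11,-0.1,0]]]'

```text
t: 27.05
eef_pos: [0.4693, 0.0144, 0.1236]
tool_rot: [0.0, 0.708, 0.707, -0.0]
contact_force: [0.5, 0.5, -3.9]
gripper_width: 0.723
grasp_force: 77.3
```

Call:
arm_command --rows '[[[50,0,0,-0.3,0],[50,0,0,-0.4,0],[50,0,0,-0.4,0],[50,0,0,-0.3,0],[50,0,0,-0.15,0],[50,0,0,0,0],[50,0,0,0,0],[50,0,0,0,0],[50,0,0,0,0],[50,0,0,0,0]]]'

```text
t: 28.3
eef_pos: [0.4706, 0.0153, 0.0305]
tool_rot: [0.0, 0.707, 0.707, 0.0]
contact_force: [0.2, 0.0, -5.0]
gripper_width: 0.727
grasp_force: 77.3
```

```bash
python3 - <<'E'
from h import *
s=cams.read_camera("side"); o=get_obs(); print(o["t"],o["eef_pos"],o["tool_rot"],o["gripper_width"],o["grasp_force"],o["contact_force"],o["torque"])
x,y=topix("side",[.47,.015,.03])[0].astype(int)
cv2.imwrite("pics/p3.png",cv2.resize(s[y-50:y+50,x-50:x+50,::-1],(600,600),interpolation=cv2.INTER_CUBIC))
E
```

```text
28.35 [0.4705 0.0153 0.0305] [0.0001 0.7074 0.7068 0.0001] 0.7290507341507335 77.29957580566406 [ 0.2519  0.4953 -4.4169] [ 0.0143 -0.0116 -0.0565]
```

View pics/p3.png

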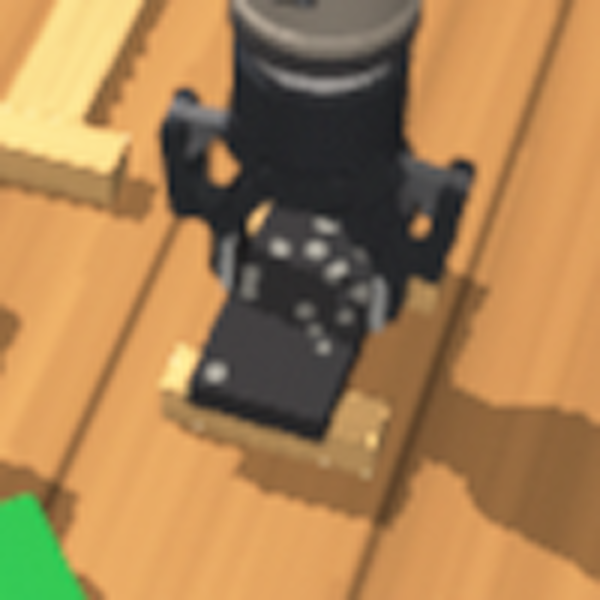

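The shelf is aligned over the bearers, about 7 mm up. Lowering slowly.

Call:
arm_command --rows '[[[50,0,0,-0.03,0],[50,0,0,-0.03,0],[50,0,0,-0.02,0],[50,0,0,-0.02,0],[50,0,0,-0.01,0],[50,0,0,-0.01,0],[50,0,0,0,0],[50,0,0,0,0],[50,0,0,0,0],[50,0,0,0,0]]]'

```text
t: 29.6
eef_pos: [0.4704, 0.0154, 0.0234]
tool_rot: [0.0, 0.707, 0.707, -0.0]
contact_force: [-3.2, -0.8, 5.9]
gripper_width: 0.732
grasp_force: 78.6
```

Call:
arm_command --rows '[[[68,0,0,0,0],[75,0,0,0,0],[85,0,0,0,0],[85,0,0,0,0],[85,0,0,0.1,0],[85,0,0,0.3,0],[85,0,0,0.5,0],[85,0,0,0.8,1],[85,0,0,0.8,1],[85,0,0,0,1]]]'

```text
t: 30.85
eef_pos: [0.473, 0.0158, 0.1771]
tool_rot: [0.003, 0.617, 0.787, 0.002]
contact_force: [0.7, -0.7, -0.6]
gripper_width: 0.994
grasp_force: 0.0
```

```bash
python3 - <<'E'
from h import *
t=cams.read_camera("top");s=cams.read_camera("side"); o=get_obs(); print(o["t"],o["eef_pos"],o["tool_rot"],o["q"])
for n,i in(("top",t),("side",s)):
  u=cv2.resize(i,None,fx=4,fy=4,interpolation=cv2.INTER_CUBIC)
  def R(lab,lo,hi,z,a):
    for c in cv2.findContours(mask(u,lo,hi),cv2.RETR_EXTERNAL,cv2.CHAIN_APPROX_NONE)[0]:
      w=(toplane(n,(c.reshape(-1,2)-1.5)/4,z)*1000).astype(np.float32); r=cv2.minAreaRect(w)
      if cv2.contourArea(c)>a*16 and 300<r[0][0]<800 and -60<r[0][1]<300 : print(n,lab,*[np.round(v,1) for v in r], "x",w[:,0].min().round(),w[:,0].max().round(),"y",w[:,1].min().round(),w[:,1].max().round())
  R("post",(14,50,205),(26,112,255),.09,60)
  R("dark",(0,0,25),(180,60,95),.045,150)
b=s[150:270,140:340,::-1]; a=t[120:270,150:350,::-1]
cv2.imwrite("pics/m4.png",np.hstack([cv2.resize(a,(400,300)),cv2.resize(b,(400,300))]) if 0 else cv2.resize(a,(800,600),interpolation=cv2.INTER_CUBIC))
E
```

```text
30.95 [0.4708 0.0152 0.1742] [0.0009 0.6176 0.7865 0.0005] [ 0.3833  0.2723 -0.6293  2.0548  0.2091  0.8738 -0.1239]
top post [669.8 135.5] [129.9  42.3] 0.7 x 605.0 735.0 y 114.0 157.0
top dark [668.5 202.7] [77.7 66.8] 89.6 x 635.0 702.0 y 164.0 242.0
top dark [667.6  74.8] [80.4 66.9] 89.5 x 634.0 701.0 y 34.0 115.0
side post [668.9 134.6] [128.   43.1] 1.6 x 605.0 733.0 y 112.0 157.0
side post [604.2 -46.3] [135.   90.4] 83.6 x 564.0 655.0 y -116.0 18.0
side dark [667.5 200.3] [95.9 70.1] 89.6 x 632.0 703.0 y 153.0 248.0
side dark [666.6  54.9] [69.3 45.1] 0.3 x 632.0 701.0 y 32.0 78.0
side dark [468.4  23.4] [156.9  63.1] 88.8 x 436.0 501.0 y -55.0 102.0
```

Post: (669.8, 135.3) at about 0.8°. Moving there with the fingers turned to close along y.

Call:
arm_command --rows '[[[85,0.2,0.12,0,1],[85,0.35,0.21,0,1],[85,0.4,0.24,0,1],[85,0.4,0.24,0,1],[85,0.4,0.24,0,1],[85,0.4,0.24,0,1],[85,0.4,0.24,0,1],[85,0.4,0.24,0,1],[85,0.25,0.15,0,1],[85,0.12,0.08,0,1]]]'

```text
t: 32.2
eef_pos: [0.6696, 0.136, 0.1718]
tool_rot: [-0.001, 0.262, 0.965, -0.0]
contact_force: [-0.4, -0.3, -0.2]
gripper_width: 0.993
grasp_force: 0.0
```

Call:
arm_command --rows '[[[85,0,0,0,1],[85,0,0,0,1],[85,0,0,0,1],[85,0,0,0,1],[85,0,0,-0.3,1],[85,0,0,-0.3,1],[85,0,0,-0.2,0.8],[85,0,0,0,0],[85,0,0,0,0],[85,0,0,0,0]]]'

```text
t: 33.45
eef_pos: [0.6699, 0.1356, 0.1257]
tool_rot: [0.0, -0.006, 1.0, 0.0]
contact_force: [-0.8, 0.1, -0.4]
gripper_width: 0.996
grasp_force: 0.0
```

Call:
arm_command --rows '[[[85,0,0,-0.3,0],[85,0,0,-0.4,0],[85,0,0,-0.3,0],[85,0,0,-0.15,0],[85,0,0,-0.05,0],[85,0,0,0,0],[85,0,0,0,0],[65,0,0,0,0],[50,0,0,0,0],[35,0,0,0,0]]]' --newtons 50

```text
t: 34.7
eef_pos: [0.67, 0.1348, 0.0535]
tool_rot: [0.0, -0.006, 1.0, -0.0]
contact_force: [-1.1, -1.3, 4.2]
gripper_width: 0.486
grasp_force: 52.2
```

Call:
arm_command --rows '[[[35,0,0,0,0],[35,0,0,0,0],[35,0,0,0.04,0],[35,0,0,0.06,0],[35,0,0,0.1,0],[35,0,0,0.2,0],[35,0,0,0.2,0],[35,0,0,0,0],[35,0,0,0,0],[35,0,0,0,0]]]'

```text
t: 35.95
eef_pos: [0.6693, 0.1351, 0.0886]
tool_rot: [-0.0, -0.006, 1.0, -0.0]
contact_force: [-0.3, 0.2, -4.1]
gripper_width: 0.485
grasp_force: 51.2
```

```bash
python3 - <<'E'
from h import *
o=get_obs(); print(o["t"],o["eef_pos"],o["tool_rot"],o["gripper_width"],o["grasp_force"],o["contact_force"],o["torque"],o["q"])
E
```

```text
35.95 [0.6693 0.1351 0.0886] [-0.0004 -0.0062  1.     -0.0002] 0.485158927868036 51.24597787857056 [-0.3024  0.1629 -4.114 ] [ 0.0304 -0.0245 -0.0187] [ 0.2258  0.7729 -0.7872  1.6036  0.6151  1.0294  0.8362]
```

The post is held level (4.1 N). Carrying it to the brick with a turn of -83.1°.

Call:
arm_command --rows '[[[35,-0.26,0.25,0.3,-0.95],[35,-0.26,0.45,0.2,-0.95],[35,-0.26,0.55,0,-0.95],[35,-0.26,0.55,0,-0.95],[35,-0.26,0.55,0,-0.95],[35,-0.26,0.55,0,-0.95],[35,-0.26,0.55,0,-0.95],[35,-0.26,0.55,0,-0.95],[35,-0.26,0.45,0,-0.95],[35,-0.26,0.24,0,-0.95]]]'

```text
t: 37.2
eef_pos: [0.512, 0.4189, 0.1188]
tool_rot: [-0.001, 0.365, 0.931, 0.0]
contact_force: [0.7, 0.4, -5.0]
gripper_width: 0.482
grasp_force: 52.0
```

Call:
arm_command --rows '[[[35,0,0,0,-0.95],[35,0,0,0,-0.95],[35,0,0,0,-0.95],[35,0,0,0,-0.95],[35,0,0,0,-0.95],[35,0,0,0,-0.95],[35,0,0,0,-0.95],[35,0,0,0,-0.95],[35,0,0,-0.3,-0.95],[35,0,0,-0.3,-0.08]]]'

```text
t: 38.45
eef_pos: [0.5134, 0.4168, 0.0823]
tool_rot: [0.0, 0.658, 0.753, -0.0]
contact_force: [0.3, 0.4, -4.6]
gripper_width: 0.49
grasp_force: 52.1
```

Call:
arm_command --rows '[[[35,0,0,-0.3,0],[35,0,0,-0.2,0],[35,0,0,-0.1,0],[35,0,0,0,0],[35,0,0,0,0],[35,0,0,0,0],[35,0,0,0,0],[35,0,0,0,0],[35,0,0,0,0],[35,0,0,0,0]]]'

```text
t: 39.7
eef_pos: [0.5136, 0.4168, 0.0471]
tool_rot: [0.0, 0.659, 0.752, -0.0]
contact_force: [0.1, -0.3, -4.3]
gripper_width: 0.485
grasp_force: 52.0
```

```bash
python3 - <<'E'
from h import *
t=cams.read_camera("top"); s=cams.read_camera("side"); o=get_obs(); print(o["t"],o["eef_pos"],o["tool_rot"],np.degrees(2*np.arctan2(o["tool_rot"][2],o["tool_rot"][1]))-90,o["gripper_width"],o["contact_force"],o["torque"])
x,y=topix("side",[.513,.417,.05])[0].astype(int); u,v=topix("top",[.513,.417,.05])[0].astype(int)
f=lambda i,x,y:cv2.resize(i[y-60:y+60,max(0,x-48):max(0,x-48)+96,::-1],(400,500),interpolation=cv2.INTER_CUBIC)
cv2.imwrite("pics/p4.png",np.hstack([f(s,x,min(y,320)),f(t,u,v)]))
E
```

```text
39.8 [0.5136 0.4167 0.0471] [-0.      0.6587  0.7524 -0.    ] 7.605801632746065 0.48372004178189687 [ 1.0485 -0.0086 -4.9193] [-0.0424  0.0808 -0.018 ]
```

View pics/p4.png

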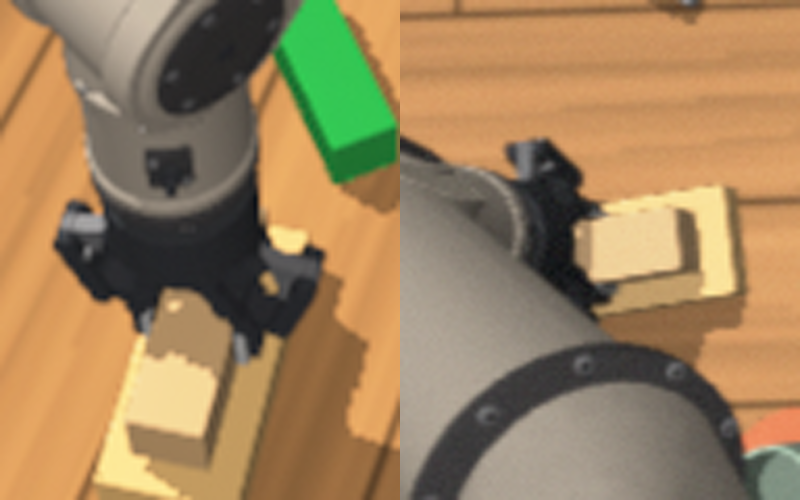

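The post is aligned along the brick. Lowering about 9.5 mm.

Call:
arm_command --rows '[[[35,0,0,-0.04,0],[35,0,0,-0.04,0],[35,0,0,-0.03,0],[35,0,0,-0.02,0],[35,0,0,-0.01,0],[35,0,0,-0.01,0],[35,0,0,-0.01,0],[35,0,0,0,0],[35,0,0,0,0],[35,0,0,0,0]]]'

```text
t: 41.05
eef_pos: [0.5137, 0.4168, 0.0375]
tool_rot: [-0.0, 0.659, 0.752, 0.0]
contact_force: [0.3, -0.1, -5.0]
gripper_width: 0.484
grasp_force: 52.0
```

Still −5 N, so no contact yet. Feeling further down in small steps.

Call:
arm_command --rows '[[[35,0,0,-0.01,0],[35,0,0,-0.01,0],[35,0,0,-0.01,0],[35,0,0,0,0],[35,0,0,0,0],[35,0,0,0,0],[35,0,0,0,0],[35,0,0,0,0],[35,0,0,0,0],[35,0,0,0,0]]]'

```text
t: 42.3
eef_pos: [0.5137, 0.4168, 0.0375]
tool_rot: [0.0, 0.659, 0.752, 0.0]
contact_force: [-3.5, -5.6, 11.1]
gripper_width: 0.483
grasp_force: 54.0
```

Call:
arm_command --rows '[[[45,0,0,0,0],[60,0,0,0,0],[85,0,0,0,0],[85,0,0,0,0],[85,0,0,0.1,0],[85,0,0,0.3,0],[85,0,0,0.5,-0.5],[85,0,0,0.5,-0.5],[85,0,0,0.4,-0.66],[85,0,0,0,0]]]'

```text
t: 43.55
eef_pos: [0.5148, 0.4183, 0.1474]
tool_rot: [0.0, 0.707, 0.707, 0.003]
contact_force: [0.2, 0.4, -0.8]
gripper_width: 0.993
grasp_force: 0.0
```

```bash
cat > m.py <<'E'
from h import *
t=cams.read_camera("top");s=cams.read_camera("side"); o=get_obs(); print(o["t"],o["eef_pos"],o["tool_rot"])
for n,i in(("top",t),("side",s)):
  u=cv2.resize(i,None,fx=4,fy=4,interpolation=cv2.INTER_CUBIC)
  def R(lab,lo,hi,z,a,B):
    for c in cv2.findContours(mask(u,lo,hi),cv2.RETR_EXTERNAL,cv2.CHAIN_APPROX_NONE)[0]:
      w=(toplane(n,(c.reshape(-1,2)-1.5)/4,z)*1000).astype(np.float32); r=cv2.minAreaRect(w)
      if cv2.contourArea(c)>a*16 and B[0]<r[0][0]<B[1] and B[2]<r[0][1]<B[3] : print(n,lab,*[np.round(v,1) for v in r], "x",w[:,0].min().round(),w[:,0].max().round(),"y",w[:,1].min().round(),w[:,1].max().round())
  R("post",(14,50,100),(20,120,200),.074,100,(400,600,350,500))
  R("long",(0,0,25),(180,60,95),.048,150,(600,720,0,250))
  R("long2",(0,0,25),(180,60,95),.043,150,(600,720,-250,0))
  R("short",(0,0,25),(180,60,95),.043,150,(400,550,-60,80))
  R("pot/cup",(40,15,130),(95,120,255),.073,100,(300,600,-500,400))
E
python3 m.py
```

```text
43.65 [0.5136 0.4167 0.1441] [0.0001 0.7068 0.7074 0.0003]
top post [502.3 396.8] [ 75.2 167.9] 1.2 x 464.0 541.0 y 313.0 481.0
top long [667.3 137.3] [206.  67.] 89.6 x 633.0 701.0 y 34.0 240.0
top short [470.2  16. ] [146.6  61.6] 88.4 x 438.0 501.0 y -57.0 90.0
top pot/cup [356.5 293.3] [55.8 57.4] 0.4 x 329.0 384.0 y 265.0 322.0
top pot/cup [ 520.5 -435.1] [52.7 50.8] 24.4 x 487.0 550.0 y -467.0 -403.0
side post [498.7 422.3] [ 66.4 147.2] 9.4 x 474.0 543.0 y 355.0 498.0
side long [626.3 165.8] [ 85.5 159.1] 12.1 x 571.0 668.0 y 84.0 236.0
side short [468.8  21.7] [157.4  63.2] 88.8 x 436.0 502.0 y -57.0 101.0
side pot/cup [356.2 294.7] [56.3 58.1] 19.5 x 328.0 385.0 y 265.0 325.0
```

The short shelf sits at (470.2, 16.0) and is well placed. Now the long shelf, at (668, 137.3).

Call:
arm_command --rows '[[[85,0.15,-0.26,0,0],[85,0.3,-0.55,0,0],[85,0.3,-0.55,0,0],[85,0.3,-0.55,0,0],[85,0.3,-0.55,0,0],[85,0.3,-0.55,0,0],[85,0.3,-0.55,0,0],[85,0.3,-0.5,0,0],[85,0.2,-0.4,0,0],[85,0.12,-0.2,0,0]]]'

```text
t: 44.9
eef_pos: [0.6683, 0.1333, 0.1425]
tool_rot: [0.0, 0.708, 0.706, -0.001]
contact_force: [-0.4, 0.5, -0.2]
gripper_width: 0.993
grasp_force: 0.0
```

Call:
arm_command --rows '[[[85,0,0,-0.2,0],[85,0,0,-0.4,0],[85,0,0,-0.5,0],[85,0,0,-0.4,0],[85,0,0,-0.3,0],[85,0,0,-0.2,0],[85,0,0,-0.12,0],[85,0,0,0,0],[85,0,0,0,0],[85,0,0,0,0]]]'

```text
t: 46.15
eef_pos: [0.6683, 0.1373, 0.0173]
tool_rot: [0.0, 0.707, 0.707, 0.001]
contact_force: [0.1, 0.5, 0.3]
gripper_width: 0.999
grasp_force: 0.0
```

Call:
arm_command --rows '[[[78,0,0,0,0],[74,0,0,0,0],[70,0,0,0,0],[66,0,0,0,0],[55,0,0,0,0],[55,0,0,0,0],[55,0,0,0,0],[55,0,0,0,0],[55,0,0,0,0],[55,0,0,0,0]]]' --newtons 70

```text
t: 47.4
eef_pos: [0.6687, 0.1372, 0.0174]
tool_rot: [0.001, 0.707, 0.707, 0.001]
contact_force: [0.9, -0.6, 5.6]
gripper_width: 0.786
grasp_force: 77.4
```

Call:
arm_command --rows '[[[55,0,0,0.03,0],[55,0,0,0.05,0],[55,0,0,0.1,0],[55,0,0,0.2,0],[55,0,0,0.2,0],[55,0,0,0.2,0],[55,0,0,0,0],[55,0,0,0,0],[55,0,0,0,0],[55,0,0,0,0]]]'

```text
t: 48.65
eef_pos: [0.6675, 0.1371, 0.0628]
tool_rot: [-0.0, 0.707, 0.707, -0.0]
contact_force: [-0.1, -0.7, -5.9]
gripper_width: 0.782
grasp_force: 79.4
```

```bash
python3 - <<'E'
from h import *
o=get_obs(); print(o["t"],o["eef_pos"],o["tool_rot"],o["gripper_width"],o["grasp_force"],o["contact_force"],o["torque"])
t=cams.read_camera("top");u=cv2.resize(t,None,fx=4,fy=4,interpolation=cv2.INTER_CUBIC)
for c in cv2.findContours(mask(u,(19,60,225),(30,140,255)),cv2.RETR_EXTERNAL,cv2.CHAIN_APPROX_NONE)[0]:
  w=(toplane("top",(c.reshape(-1,2)-1.5)/4,.025)*1000).astype(np.float32); r=cv2.minAreaRect(w)
  if cv2.contourArea(c)>1000 and r[0][1]<60: print(r,w.min(0),w.max(0))
E
```

```text
48.65 [0.6675 0.1371 0.0628] [-0.0003  0.7071  0.7071 -0.0003] 0.782343569206098 79.40343260765076 [-0.0783 -0.737  -5.89  ] [-0.0251  0.0312  0.0343]
((632.854248046875, -113.51070404052734), (155.10812377929688, 96.95404815673828), 88.27166748046875) [ 586.0051 -191.3409] [683.2922 -35.8725]
((633.1141357421875, -208.61508178710938), (99.80242156982422, 25.162710189819336), 0.5066174268722534) [ 583.3118 -221.6121] [ 682.9312 -196.2274]
((750.9830322265625, -309.9092102050781), (38.57305145263672, 37.440608978271484), 33.29655838012695) [ 727.1758 -332.7383] [ 775.2459 -283.876 ]
```

The shelf is held level (5.9 N). Carrying it to the long bearers at (633.5, -128.7).

Call:
arm_command --rows '[[[55,-0.04,-0.2,0.3,0],[55,-0.05,-0.4,0,0],[55,-0.06,-0.5,0,0],[55,-0.06,-0.5,0,0],[55,-0.06,-0.55,0,0],[55,-0.06,-0.55,0,0],[55,-0.06,-0.55,0,0],[55,-0.06,-0.5,0,0],[55,-0.06,-0.4,0,0],[55,-0.05,-0.28,0,0]]]'

```text
t: 49.95
eef_pos: [0.6332, -0.1326, 0.0815]
tool_rot: [0.001, 0.708, 0.706, -0.001]
contact_force: [0.7, -0.3, -5.0]
gripper_width: 0.781
grasp_force: 80.5
```

Call:
arm_command --rows '[[[55,0,0,-0.2,0],[55,0,0,-0.3,0],[55,0,0,-0.3,0],[55,0,0,-0.15,0],[55,0,0,-0.05,0],[55,0,0,0,0],[55,0,0,0,0],[55,0,0,0,0],[55,0,0,0,0],[55,0,0,0,0]]]'

```text
t: 51.2
eef_pos: [0.6343, -0.1287, 0.0215]
tool_rot: [0.0, 0.707, 0.707, 0.0]
contact_force: [-0.6, 0.2, -5.3]
gripper_width: 0.781
grasp_force: 80.2
```

```bash
python3 m.py; python3 -c "
from h import *
o=get_obs();print(o['contact_force'],o['torque'])
s=cams.read_camera('side');x,y=topix('side',[.633,-.128,.03])[0].astype(int)
cv2.imwrite('pics/p5.png',cv2.resize(s[y-60:y+60,x-60:x+60,::-1],(600,600),interpolation=cv2.INTER_CUBIC))"
```

```text
51.3 [ 0.6342 -0.1287  0.0214] [0.     0.7071 0.7071 0.    ]
top post [499.9 402. ] [ 62.7 145.4] 10.6 x 465.0 541.0 y 325.0 472.0
top short [470.  16.] [146.6  61.6] 89.0 x 439.0 501.0 y -57.0 90.0
top pot/cup [356.5 293.6] [55.8 58. ] 0.4 x 329.0 384.0 y 265.0 323.0
top pot/cup [ 520.5 -435.1] [52.7 50.8] 24.5 x 487.0 550.0 y -467.0 -403.0
side post [505.6 427.3] [ 45.1 139.2] 6.0 x 476.0 522.0 y 357.0 498.0
side long2 [ 651.  -174.8] [140.9 322. ] 22.4 x 583.0 750.0 y -341.0 -20.0
side short [468.8  21.8] [157.2  63.2] 88.8 x 436.0 502.0 y -57.0 101.0
side pot/cup [356.1 294.7] [56.1 58.9] 17.2 x 328.0 385.0 y 265.0 325.0
side pot/cup [ 519.4 -430.8] [53.4 55.6] 23.3 x 488.0 550.0 y -465.0 -396.0
[ 0.9732 -0.6013 -5.5348] [-0.0354 -0.0231 -0.0055]
```

View pics/p5.png

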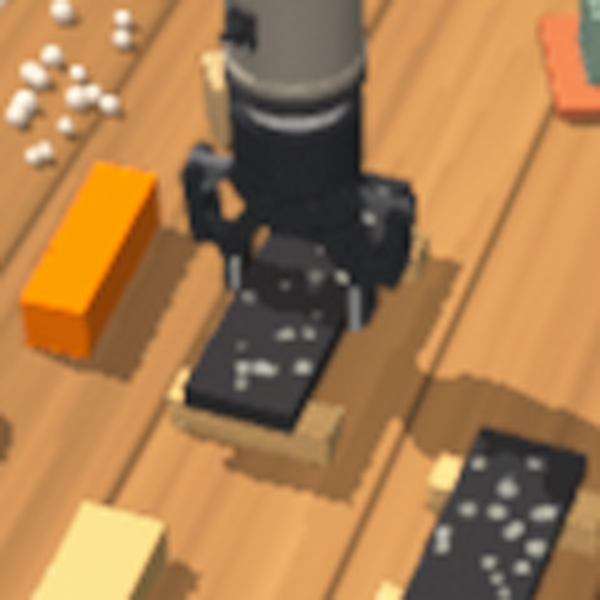

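The long shelf is aligned over its bearers. Lowering about 9 mm.

Call:
arm_command --rows '[[[55,0,0,-0.04,0],[55,0,0,-0.03,0],[55,0,0,-0.03,0],[55,0,0,-0.02,0],[55,0,0,-0.01,0],[55,0,0,-0.01,0],[55,0,0,-0.01,0],[55,0,0,0,0],[55,0,0,0,0],[55,0,0,0,0]]]'

```text
t: 52.6
eef_pos: [0.6343, -0.1286, 0.0125]
tool_rot: [0.0, 0.707, 0.707, 0.0]
contact_force: [-1.6, 0.1, -1.7]
gripper_width: 0.78
grasp_force: 80.5
```

Call:
arm_command --rows '[[[55,0,0,-0.01,0],[55,0,0,0,0],[55,0,0,0,0],[55,0,0,0,0],[70,0,0,0,0],[78,0,0,0,0],[85,0,0,0,0],[85,0,0,0,0],[85,0,0,0.1,0],[85,0,0,0.2,0]]]'

```text
t: 53.85
eef_pos: [0.6339, -0.1285, 0.03]
tool_rot: [-0.0, 0.707, 0.707, -0.0]
contact_force: [0.8, -0.8, 0.6]
gripper_width: 0.994
grasp_force: 0.0
```

Call:
arm_command --rows '[[[85,0,0,0.4,0],[85,0,0,0.6,0],[85,0,0,0.8,0],[85,0,0.2,0.5,0],[85,0,0.6,0,0],[85,0,0.8,0,0],[85,0,0.8,0,0],[85,0,0.6,0,0],[85,0,0.3,0,0],[85,0,0,0,0]]]'

```text
t: 55.1
eef_pos: [0.6343, 0.0703, 0.1682]
tool_rot: [0.0, 0.706, 0.708, 0.0]
contact_force: [0.1, -0.6, -0.9]
gripper_width: 0.992
grasp_force: 0.0
```

```bash
python3 m.py; python3 - <<'E'
from h import *
s=cams.read_camera("top"); h=cv2.cvtColor(s,cv2.COLOR_RGB2HSV)
# post top corners: bright/dim segmentation against brick by saturation
for lo,hi in(((10,60,140),(19,112,235)),((14,60,200),(21,98,245))):
  m=mask(cv2.resize(s,None,fx=4,fy=4,interpolation=cv2.INTER_CUBIC),lo,hi)
  for c in cv2.findContours(m,cv2.RETR_EXTERNAL,cv2.CHAIN_APPROX_NONE)[0]:
    w=(toplane("top",(c.reshape(-1,2)-1.5)/4,.074)*1000).astype(np.float32); r=cv2.minAreaRect(w)
    if cv2.contourArea(c)>2000 and 400<r[0][0]<600 and r[0][1]>330: print("post",np.round(r[0]),np.round(r[1]),r[2])
x,y=topix("top",[.5135,.4167,.074])[0].astype(int)
print(x,y,h[y,x-30:x+30:3].tolist(),h[y-18:y+18:2,x].tolist())
E
```

```text
55.2 [0.6345 0.0671 0.1677] [ 0.0005  0.7078  0.7064 -0.0005]
top post [502.8 401.2] [ 62.8 146.1] 7.8 x 464.0 541.0 y 325.0 472.0
top long2 [ 632.8 -126.8] [207.2  67. ] 89.8 x 599.0 667.0 y -230.0 -23.0
top pot/cup [356.5 293.3] [55.8 57.4] 0.4 x 329.0 384.0 y 265.0 322.0
top pot/cup [ 520.5 -435.1] [52.7 50.8] 24.5 x 487.0 550.0 y -467.0 -403.0
side post [506.6 427.9] [ 44.7 138.6] 7.1 x 476.0 522.0 y 357.0 498.0
side short [468.8  21.8] [157.2  63.2] 88.8 x 436.0 502.0 y -57.0 101.0
side pot/cup [356.  294.9] [56.1 59.4] 17.2 x 328.0 385.0 y 265.0 325.0
side pot/cup [ 519.4 -430.2] [54.5 56.4] 21.8 x 487.0 550.0 y -465.0 -396.0
post [514. 418.] [ 42. 127.] 7.559048652648926
103 228 [[15, 135, 218], [14, 134, 220], [15, 124, 212], [20, 92, 238], [19, 91, 237], [19, 92, 239], [18, 94, 238], [19, 94, 238], [19, 93, 238], [19, 91, 238], [19, 93, 238], [19, 91, 238], [20, 91, 238], [19, 91, 238], [19, 93, 238], [19, 93, 238], [19, 93, 239], [19, 91, 238], [17, 101, 170], [18, 105, 107]] [[14, 133, 214], [14, 134, 213], [15, 139, 208], [14, 130, 200], [22, 104, 246], [22, 98, 247], [18, 99, 237], [19, 94, 237], [20, 92, 238], [19, 93, 238], [19, 95, 237], [19, 90, 238], [20, 92, 239], [16, 105, 163], [18, 113, 176], [17, 115, 190], [18, 116, 191], [18, 122, 113]]
```

Everything is placed. The pot reads a few mm off its tile's estimate, so I'll check the tile centre using the top face only.

```bash
python3 - <<'E'
from h import *
for n,f in(("top","traw.png"),("side","sraw.png")):
  u=cv2.resize(cv2.imread(f)[:,:,::-1],None,fx=4,fy=4,interpolation=cv2.INTER_CUBIC)
  for v in(200,215,225):
    for c in cv2.findContours(mask(u,(0,130,v),(11,255,255)),cv2.RETR_EXTERNAL,cv2.CHAIN_APPROX_NONE)[0]:
      w=(toplane(n,(c.reshape(-1,2)-1.5)/4,.012)*1000).astype(np.float32); r=cv2.minAreaRect(w)
      if cv2.contourArea(c)>3000 and 450<r[0][0]<600 and -500<r[0][1]<-350: print(n,v,r)
E
python3 - <<'E'
from h import *
# pot: rim corner estimate by bright rim only, both views, now
for n in("top","side"):
  u=cv2.resize(cams.read_camera(n),None,fx=4,fy=4,interpolation=cv2.INTER_CUBIC)
  for v in(120,150,160,170):
    for c in cv2.findContours(mask(u,(40,10,v),(95,120,255)),cv2.RETR_EXTERNAL,cv2.CHAIN_APPROX_NONE)[0]:
      w=(toplane(n,(c.reshape(-1,2)-1.5)/4,.072)*1000).astype(np.float32); r=cv2.minAreaRect(w)
      if cv2.contourArea(c)>800 and r[0][1]<-350 and r[0][1]>-500: print(n,v,r)
E
```

```text
top 200 ((519.8914794921875, -441.4649658203125), (100.24339294433594, 100.29279327392578), 23.427194595336914)
top 215 ((520.0089721679688, -441.3902587890625), (99.44109344482422, 98.71686553955078), 23.603458404541016)
top 225 ((520.1035766601562, -441.42755126953125), (98.98358917236328, 97.42453002929688), 23.67683219909668)
side 200 ((519.892333984375, -440.5186767578125), (102.63823699951172, 102.58267211914062), 23.022863388061523)
side 215 ((519.7440185546875, -440.80682373046875), (100.6438217163086, 100.2504653930664), 23.232372283935547)
side 225 ((519.839599609375, -441.3392333984375), (99.16950225830078, 99.12627410888672), 23.873706817626953)
top 120 ((520.4854736328125, -435.3532409667969), (52.70668411254883, 51.269710540771484), 24.43194580078125)
top 150 ((520.196044921875, -436.14788818359375), (51.52242660522461, 50.06200408935547), 24.431949615478516)
top 160 ((520.1282348632812, -436.3612060546875), (51.2224235534668, 49.72979736328125), 24.43194580078125)
side 120 ((511.2088317871094, -402.73040771484375), (54.944950103759766, 121.60588073730469), 14.431252479553223)
side 150 ((519.5518188476562, -433.6517639160156), (52.11415100097656, 52.920753479003906), 23.267711639404297)
```

The pot is about 5 mm off the tile centre, with a margin of about 24 mm all round. Re-lifting it now would break the asked order, so I'll leave it. The arm is clear, so I'm handing in.

```bash
python3 -c "
from station import job
print(job.hand_in())"
```

```text
the job is handed in; nothing more can be done
None
```

I took the stack apart in the order asked and handed in at about 55 s of the 144 s: the cup, post and both shelves are within about 2 mm of their centres, and the pot is upright but about 5 mm off its tile's centre, because re-lifting it would have broken the order.

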